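# Uncover the charging socket

## Robot

A 6-joint arm with a two-finger parallel gripper is mounted at the origin on the work surface. World frame = base frame: x ahead of the robot, y to its left, z up, the work surface at z = 0. Lengths are in m, angles in rad, forces in N, time in s.
With the tool pointing down it reaches from about 0.25 to 0.725 m from the base axis. Payload 4 kg.
Tool frame: the origin (TCP) lies between the finger pads; the fingertips stand 19 mm ahead of it and the grasp point (between the pads) is the TCP; x points along the fingers, z is the direction in which the jaws open and shut, and the axes are right-handed (so a half turn about x gives the same grasp; the last joint's range is limited). The gripper opens to 85 mm and grips with 20 to 120 N. Pads are 22 mm wide; open, the fingers measure 114 mm over their backs; the gripper's body (76 mm by 85 mm) begins 54 mm behind the grasp point. The pads swing forward as they close: fully open they stand 13 mm farther back than shut.
Start: joints at [1.15, 0.241, 0.005, 1.335, 0, 1.571], TCP at [0.204, 0.456, 0.25] pointing down, gripper open.
Joint ranges: [-2.72, 2.72], [-1.05, 1.87], [-1.09, 1.28], [-1.99, 2.15], [-1.42, 1.44], [-3.14, 3.14]. Speed limits (rad/s): [2.79, 2.79, 3.14, 3.14, 3.14, 3.14].

## Interface

Orientations are given as a rotation vector (axis times angle).
In Python, from bench import ctrl gives the robot as it stands.
- The arm moves only by the shell command python3 -m pendant 'ROWS' [FORCE]. ROWS is JSON, a list of rows, each a list of 7 numbers: the shift along the tool's x, y, z in m, then the turn, a rotation vector about the tool's x, y, z in rad, then the closure, from 0 (fully open) to 1 (shut). In form: [[dx, dy, dz, ax, ay, az, gripper], ...]. A call has 1 to 8 rows; each row is the pose to reach, as a shift and turn from the pose measured when the call began, along the tool's axes at that moment; what a row does not reach only later rows make up. A row lasts 1/8 s, in which the tool goes at most 62.5 mm and 10.7 degrees, less where a joint would pass 70% of its speed; a pose out of reach is approached as far as the arm can. A call with a gripper value outside its range is refused whole. The fingers move at their own pace and stop on an object; FORCE is the grip in N (left out, the last holds). Time passes only in rows, so rows that repeat a pose let the fingers close. It gives the time, the measured TCP pose, the force and the opening at its end, in the units of the state.
- ctrl.observe(): the state, without advancing time (a new reading comes with each control period).
- ctrl.camera(name): name is "scene" or "side" or "wrist"; returns a dict with "frame" (400x640x3 uint8, red, green, blue), "camera_matrix" (3x3 intrinsics, pixels), "pose" (4x4, takes a point from camera to world coordinates). Camera axes: x right, y up, looking along -z (the intrinsics and any distortion apply to the point x, -y, -z); pixel columns grow to the right and rows downward; lengths in m; the calibration is good to about 2 mm. A picture is of the moment at which its call begins. There is no depth.
- ctrl.finish_job(): hands the job in, once; it reports no verdict.
The state is a dict: "time_s": time; "joints": joint angles; "joint_velocities": joint speeds; "effort": joint torques, N m; "position": TCP position; "ee_rot": TCP orientation; "force": force on the tool from outside, world axes, zero at the start; "moment": the same for the moment, N m; "gripper_width": finger opening in m.
Only numpy, scipy, OpenCV 4.12 (cv2) and the standard library are available. Lean on these libraries where they do the work, as an engineer would, in place of code of your own. Each camera call takes 0.05 s, during which the arm holds its last target. There are 200 camera calls.

## Task

A motorcycle battery is waiting to be charged on the workshop counter. Swing the orange dust cover of its charger aside on its pin until the socket below is completely uncovered, and let go of it. Leave the blue cover of the other charger shut, and do not knock the grease tin that stands between the two chargers.

Things in the scene. Friction and masses are not known exactly. Their poses are not given: they have to be found in the camera images.
- orange_cover (a joint): Swing of the orange cover about its upright pin (rad): 0 = shut, growing counterclockwise seen from above to a stop at 1.6; starts at 0 to 0.2. The level disc, 56 mm across, 6 mm thick, its top 68 mm above the counter, hides a 38 mm round socket in a fixed charger box; the pin is 45 mm from the disc's centre. Socket wholly clear from 1.1. Light friction (1 N at the knob); stays where left.
- orange_knob (a point): Middle of the upright round orange knob standing on the orange cover: 16 mm in diameter, 32 mm tall; this point is 16 mm above the disc's top and 16 mm below the knob's top. Its axes turn with the cover: z up, x pointing level from the knob to the pin, whose axis is 60 mm away along +x.
- blue_cover (a joint): Swing of the like cover, in blue, on the other charger (rad). Both chargers are fixed black boxes with aluminium tops, 150 x 150 x 60 mm. 0 = shut over its socket, growing counterclockwise seen from above. It starts shut and turns as easily as the orange one.
- grease_tin: Loose round yellow tin with a red cap, 72 mm in diameter, 75 mm tall, upright on the counter between the chargers. Origin: centre of its underside, z up.
There are look-alikes about, which are no part of the job. Leave any green look-alike of the part that bears blue_cover alone.

How it is judged:
At the end, for the whole second after the job is handed in: The orange cover stands at 1.1 rad or more from shut, at rest, so that the whole socket shows; the blue cover is within 0.17 rad (10 degrees) of shut; the grease tin is within 30 mm of where it stood (value of joint orange_cover above 1.1 rad and velocity of joint orange_cover between -0.05 and 0.05 rad/s and value of joint blue_cover below 0.17 rad and distance of grease_tin from where it was at the start of the episode below 0.03 m); the robot touches nothing.
It fails at once if the blue cover is swung open by more than 0.17 rad (value of joint blue_cover above 0.17 rad).
It fails at once if the grease tin is knocked over or pushed more than 30 mm (angle between grease_tin's own z axis and vertical above 0.4 rad or distance of grease_tin from where it was at the start of the episode above 0.03 m).
It also fails if it takes over 29 s, if anything falls off the work surface, if the arm or the gripper's body presses on something with over 40 N, if the wrist force passes 120 N, or if a joint passes its speed limit or range.

## Working session

There is one attempt and no reset: what is moved stays moved. The work goes in short steps, Python scripts to look and compute and a shell command to move; the robot and the scene stay as the last step left them, time stands still between calls to the robot, and variables do not carry over. Pictures are saved under pics/ and viewed, about 8 in all and at most 12, crops included, and the job is handed in when it is done.

```bash
mkdir -p pics; ls; python3 - <<'E'
from bench import ctrl
import cv2,numpy as np,pickle
s=ctrl.observe();print(s)
for n in("scene","side","wrist"):
    c=ctrl.camera(n);pickle.dump(c,open(f"pics/{n}0.pkl","wb"))
    cv2.imwrite(f"pics/{n}0.png",c["frame"][:,:,::-1]);print(n,c["camera_matrix"],c["pose"],[k for k in c])
a=[cv2.imread(f"pics/{n}0.png") for n in("scene","side")]
E
```

```text
pics
{'time_s': 0.0, 'joints': array([1.15004911e+00, 2.41394051e-01, 3.73410879e-03, 1.33518826e+00,
       3.43880772e-06, 1.57080079e+00]), 'joint_velocities': array([-0.00098585,  0.0008966 , -0.00021164,  0.00049495,  0.00072742,
       -0.00047045]), 'effort': array([ 9.41960243e-04, -3.72314322e+01,  2.52409011e+01,  1.71556970e-02,
        9.76553537e-06, -7.43452318e-06]), 'position': array([0.20398202, 0.45585963, 0.24942613]), 'ee_rot': array([-0.8950737 ,  1.38112724,  0.89324372]), 'force': array([0.8792135 , 0.08905096, 0.49020218]), 'moment': array([ 0.01600691, -0.00519932, -0.00732781]), 'gripper_width': 0.08552027924103806}
scene [[480.72192922   0.         325.66663544]
 [  0.         480.72192922 202.89752605]
 [  0.           0.           1.        ]] [[ 0.40385645 -0.53583171  0.74147444  1.34683324]
 [ 0.91465701  0.25191489 -0.31613517 -0.27668198]
 [-0.0173932   0.80586802  0.59183968  0.77749548]
 [ 0.          0.          0.          1.        ]] ['frame', 'camera_matrix', 'pose']
side [[520.00369306   0.         318.64954869]
 [  0.         520.00369306 194.92735239]
 [  0.           0.           1.        ]] [[-0.85610298 -0.33605881  0.39262216  1.05580655]
 [ 0.51678262 -0.56377917  0.64427384  1.13859145]
 [ 0.00483829  0.75446506  0.65632238  1.12107788]
 [ 0.          0.          0.          1.        ]] ['frame', 'camera_matrix', 'pose']
wrist [[299.57723806   0.         318.23658738]
 [  0.         299.57723806 199.11834184]
 [  0.           0.           1.        ]] [[ 0.40807692 -0.86862709 -0.28099858  0.13190635]
 [ 0.91294258  0.38724821  0.12874266  0.48808482]
 [-0.00301317 -0.30907248  0.95103371  0.37359338]
 [ 0.          0.          0.          1.        ]] ['frame', 'camera_matrix', 'pose']
```

View pics/scene0.png

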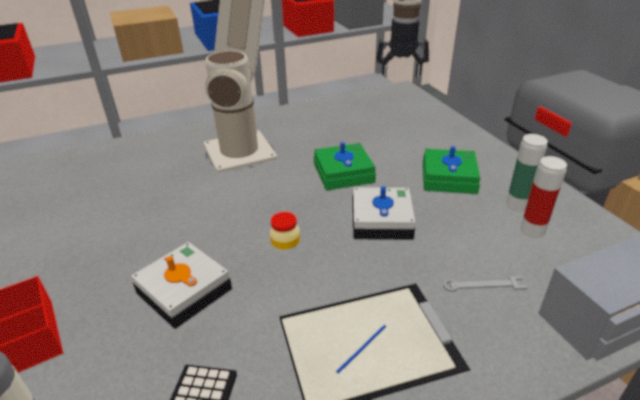

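View pics/side0.png

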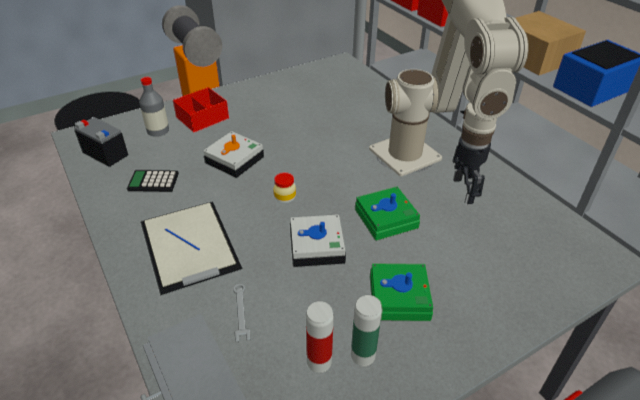

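The scene view shows the orange cover at about (178,272), with its knob at (170,262) and pin boss at (191,281). The tin is at (285,230) and the blue cover at (383,202). In the side view the orange cover is at (231,145) and the tin at (285,187). I'll zoom in next.

```bash
cat > h.py <<'E'
import numpy as np,cv2,pickle
def ray(c,uv):
    d=np.linalg.inv(c["camera_matrix"])@[uv[0],uv[1],1];d=c["pose"][:3,:3]@(d*[1,-1,-1]);return c["pose"][:3,3],d/np.linalg.norm(d)
def plane(c,uv,z):
    o,d=ray(c,uv);return o+d*(z-o[2])/d[2]
def tri(c1,u1,c2,u2):
    A=0;b=0
    for c,u in((c1,u1),(c2,u2)):
        o,d=ray(c,u);P=np.eye(3)-np.outer(d,d);A=A+P;b=b+P@o
    return np.linalg.solve(A,b)
def proj(c,p):
    q=c["pose"][:3,:3].T@(np.asarray(p)-c["pose"][:3,3])*[1,-1,-1];q=c["camera_matrix"]@q;return q[:2]/q[2]
def load(n,k=0): return pickle.load(open(f"pics/{n}{k}.pkl","rb"))
E
python3 - <<'E'
from h import *
out=[]
for n,(x,y) in(("scene",(132,235)),("side",(190,115))):
    f=load(n)["frame"];cr=f[y:y+90,x:x+100][:,:,::-1];out.append(cv2.resize(cr,(400,360),interpolation=cv2.INTER_CUBIC))
    h=cv2.cvtColor(f,cv2.COLOR_RGB2HSV);m=cv2.inRange(h,(5,150,120),(20,255,255));m2=np.zeros_like(m);m2[y:y+90,x:x+100]=m[y:y+90,x:x+100]
    N,L,st,ce=cv2.connectedComponentsWithStats(m2);print(n,[(st[i].tolist(),ce[i].round(1).tolist()) for i in range(1,N) if st[i][4]>5])
cv2.imwrite("pics/crop0.png",np.hstack(out))
E
```

```text
scene [([165, 256, 31, 30, 468], [177.5, 272.1])]
side [([221, 135, 19, 20, 156], [230.9, 145.1]), ([277, 186, 11, 2, 11], [282.0, 186.7])]
```

View pics/crop0.png

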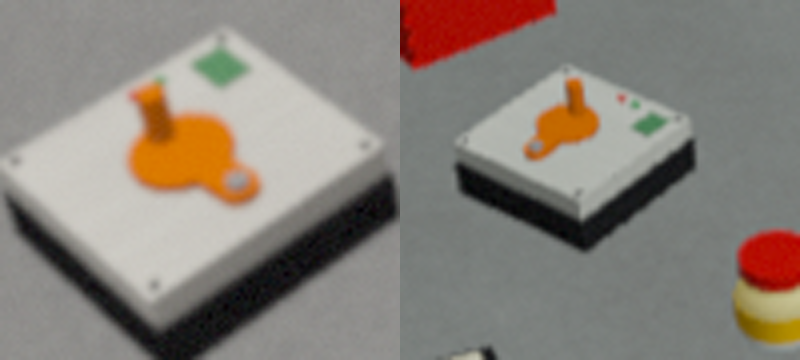

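```bash
python3 - <<'E'
from h import *
s,d=load("scene"),load("side")
S=lambda x,y:((x+.0)/4+132,y/4+235)
D=lambda x,y:((x-400)/4+190,y/4+115)
kt=tri(s,S(151,88),d,D(574,82));pin=tri(s,S(238,181),d,D(536,147))
print("knobtop",kt,"pin",pin,"pin z.07",plane(s,S(238,181),.07),plane(d,D(536,147),.07))
print("ktop z.1",plane(s,S(151,88),.1),plane(d,D(574,82),.1),"dist",np.linalg.norm((kt-pin)[:2]))
for n,c,pts in(("s",s,[S(15,160),S(221,38),S(366,146),S(154,286)]),("d",d,[D(462,142),D(567,70),D(687,120),D(578,193)])):
    for p in pts: print(n,plane(c,p,.06).round(3))
for c in(s,d):
    h=cv2.cvtColor(c["frame"],cv2.COLOR_RGB2HSV);m=cv2.inRange(h,(0,170,120),(4,255,255))|cv2.inRange(h,(172,170,120),(180,255,255))
    N,L,st,ce=cv2.connectedComponentsWithStats(m)
    for i in range(1,N):
        if st[i][4]>150 and abs(ce[i][0]-285)<12: print("tin cap",st[i],ce[i],plane(c,ce[i],.072))
c=s
for nm,c,u in(("blue",s,(383,202)),("blue",d,(316,232))): print(nm,plane(c,u,.07))
E
```

```text
knobtop [ 0.533187   -0.28518452  0.09774331] pin [ 0.58510013 -0.25625775  0.0655829 ] pin z.07 [ 0.58868218 -0.25661733  0.07      ] [ 0.5878603 -0.2494202  0.07     ]
ktop z.1 [ 0.5339559  -0.28556475  0.1       ] [ 0.53561568 -0.28032329  0.1       ] dist 0.05942836440362769
s [ 0.513 -0.361  0.06 ]
s [ 0.46  -0.243  0.06 ]
s [ 0.581 -0.189  0.06 ]
s [ 0.633 -0.308  0.06 ]
d [ 0.635 -0.302  0.06 ]
d [ 0.513 -0.357  0.06 ]
d [ 0.454 -0.232  0.06 ]
d [ 0.579 -0.185  0.06 ]
tin cap [271 212  25  19 373] [283.12064343 221.04557641] [ 0.4864621  -0.02018783  0.072     ]
tin cap [275 173  19  14 215] [284.01395349 179.49767442] [ 0.48422251 -0.01165567  0.072     ]
blue [0.51764264 0.23170842 0.07      ]
blue [0.51660047 0.24058903 0.07      ]
```

```bash
cat > go.py <<'E'
from h import *
from bench import ctrl
from scipy.spatial.transform import Rotation as Ro
K=np.array([.535,-.2835]);P=np.array([.587,-.254])
def rel(xy,z,s=None):
    s=s or ctrl.observe();R=Ro.from_rotvec(s["ee_rot"]).as_matrix();return R.T@(np.r_[xy,z]-s["position"])
if __name__=="__main__":
    s=ctrl.observe();R=Ro.from_rotvec(s["ee_rot"]).as_matrix();print(R.round(3),s["joints"].round(3),s["position"].round(4))
    r=K-P;a=np.arctan2(r[1],r[0]);t=[-np.sin(a),np.cos(a)]
    za=np.arctan2(R[1,2],R[0,2]);ta=np.arctan2(t[1],t[0])
    print("r",np.hypot(*r),"arm deg",np.degrees(a),"jaw deg",np.degrees(za),"tangent deg",np.degrees(ta))
    print("turn about tool x (deg, mod 180):",(np.degrees(za-ta)+90)%180-90,"rel z.25",rel(K,.25,s).round(4))
E
python3 go.py
```

```text
[[-0.001 -0.913  0.408]
 [-0.001  0.408  0.913]
 [-1.     0.    -0.002]] [1.15  0.241 0.004 1.335 0.    1.571] [0.2041 0.456  0.2496]
r 0.05978503157145601 arm deg -150.43342449522285 jaw deg 65.88956942449745 tangent deg -60.43342449522286
turn about tool x (deg, mod 180): -53.67700608027968 rel z.25 [ 5.000e-04 -6.041e-01 -5.398e-01]
```

```bash
python3 -m pendant '[[0,-0.04,-0.036,0.18,0,0,0.5],[0,-0.08,-0.072,0.36,0,0,0.5],[0,-0.12,-0.108,0.54,0,0,0.5],[0,-0.16,-0.144,0.72,0,0,0.5],[0,-0.2,-0.18,0.9,0,0,0.5],[0,-0.24,-0.216,1.08,0,0,0.5],[0,-0.28,-0.252,1.26,0,0,0.5],[0,-0.32,-0.288,1.44,0,0,0.5]]' && python3 go.py
```

```text
time_s: 1.15
position: [0.3788, 0.0607, 0.2501]
ee_rot: [0.231, 1.558, -0.233]
force: [0.3, -0.1, -0.6]
gripper_width: 0.0426
[[-0.     0.292  0.957]
 [-0.001  0.957 -0.292]
 [-1.    -0.001  0.   ]] [ 1.600e-01  1.000e-02 -2.640e-01  1.298e+00 -1.000e-03  2.026e+00] [0.3788 0.0607 0.2501]
r 0.05978503157145601 arm deg -150.43342449522285 jaw deg -16.950317005216263 tangent deg -60.43342449522286
turn about tool x (deg, mod 180): 43.4831074900066 rel z.25 [ 0.0005 -0.2837  0.2497]
```

```bash
python3 -m pendant '[[0,-0.04,0.035,0.11,0,0,0.5],[0,-0.08,0.07,0.22,0,0,0.5],[0,-0.12,0.106,0.33,0,0,0.5],[0,-0.16,0.141,0.44,0,0,0.5],[0,-0.2,0.176,0.55,0,0,0.5],[0.01,-0.24,0.211,0.66,0,0,0.5],[0.03,-0.284,0.25,0.76,0,0,0.5],[0.05,-0.284,0.25,0.76,0,0,0.5]]' && python3 go.py && python3 - <<'E'
from h import *
from bench import ctrl
for n in("wrist","scene"):
    c=ctrl.camera(n);pickle.dump(c,open(f"pics/{n}1.pkl","wb"))
c=load("wrist",1);cv2.imwrite("pics/wrist1.png",c["frame"][:,:,::-1])
print(proj(c,[.535,-.2835,.1]),proj(c,[.535,-.2835,.068]),proj(c,[.587,-.254,.07]))
E
```

```text
time_s: 2.15
position: [0.5358, -0.2877, 0.1977]
ee_rot: [0.824, 1.409, -0.827]
force: [-0.9, 0.3, 0.2]
gripper_width: 0.0428
[[-0.001  0.873  0.488]
 [-0.001  0.488 -0.873]
 [-1.    -0.002  0.   ]] [-4.920e-01  4.820e-01  2.180e-01  1.308e+00 -2.000e-03  2.140e+00] [ 0.5358 -0.2877  0.1977]
r 0.05978503157145601 arm deg -150.43342449522285 jaw deg -60.77680527414191 tangent deg -60.43342449522286
turn about tool x (deg, mod 180): -0.34338077891904106 rel z.25 [-0.0524  0.0012 -0.0041]
[312.26619596 205.6179054 ] [312.88593113 193.65094992] [312.03657712 124.37822821]
```

View pics/wrist1.png

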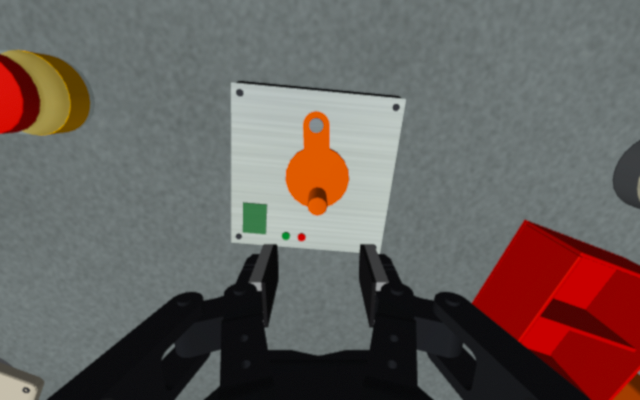

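The wrist view shows the knob top at (318,206) and the pin at (316,125). The cover is still shut, and the knob lines up with the gap between the jaws at about column 318. The red bin is to the right, with its corner at (525,222).

```bash
python3 - <<'E'
from h import *
from go import rel
c=load("wrist",1)
k=plane(c,(317.5,206),.1);p=plane(c,(316,125.5),.07);print(k,p,np.linalg.norm((k-p)[:2]))
b=plane(c,(525,222),.06);print("bin corner",b, plane(c,(470,300),.06))
r=(k-p)[:2];r*=.06/np.linalg.norm(r);k2=p[:2]+r
print("rel",rel(k[:2],.095),"a",np.degrees(np.arctan2(r[1],r[0])))
for th in(15,30,45,60,75,85):
    t=np.radians(th);q=p[:2]+np.array([[np.cos(t),-np.sin(t)],[np.sin(t),np.cos(t)]])@r;print(th,round(-t,3),rel(q,.095).round(4),q)
E
```

```text
[ 0.5367245  -0.28723433  0.1       ] [ 0.58780185 -0.25725905  0.07      ] 0.059223415146580444
bin corner [ 0.60598055 -0.47272869  0.06      ] [ 0.51146507 -0.48181945  0.06      ]
rel [0.10129432 0.00186016 0.00501561] a -149.5930078160603
15 -0.262 [0.1012 0.0034 0.0205] [ 0.54567788 -0.29998575]
30 -0.524 [0.1011 0.0096 0.0349] [ 0.5581717  -0.30943236]
45 -0.785 [0.101  0.0194 0.0471] [ 0.57268477 -0.31532344]
60 -1.047 [0.1009 0.032  0.0565] [ 0.58822805 -0.31725753]
75 -1.309 [0.1008 0.0466 0.0622] [ 0.60374227 -0.31510283]
85 -1.484 [0.1007 0.0569 0.0638] [ 0.61354457 -0.31145602]
```

```bash
python3 -m pendant '[[0.03,0.002,0.005,0,0,0,0.5],[0.06,0.002,0.005,0,0,0,0.5],[0.085,0.002,0.005,0,0,0,0.5],[0.101,0.002,0.005,0,0,0,0.5],[0.101,0.002,0.005,0,0,0,0.5]]' && python3 - <<'E'
from h import *
from go import rel
from bench import ctrl
print(ctrl.observe()["position"],ctrl.observe()["force"])
p=np.array([.5878,-.2573]);r=np.array([-.0518,-.0304])
for th in(0,10,20,30,40,50,60,70,80,85):
    t=np.radians(th);q=p+np.array([[np.cos(t),-np.sin(t)],[np.sin(t),np.cos(t)]])@r;print(th,round(-t,3),rel(q,.095).round(4))
c=ctrl.camera("wrist");cv2.imwrite("pics/wrist2.png",c["frame"][:,:,::-1])
E
```

```text
time_s: 2.88
position: [0.5363, -0.2864, 0.0949]
ee_rot: [0.823, 1.419, -0.825]
force: [-0.1, -0.6, 0.6]
gripper_width: 0.0427
[ 0.5362761  -0.28637748  0.09485067] [-0.142287   -0.55787887  0.60906712]
0 -0.0 [-0.0002 -0.0009  0.001 ]
10 -0.175 [-0.0002  0.0002  0.0114]
20 -0.349 [-0.0003  0.0031  0.0215]
30 -0.524 [-0.0004  0.0077  0.0309]
40 -0.698 [-0.0005  0.0138  0.0394]
50 -0.873 [-0.0006  0.0213  0.0467]
60 -1.047 [-0.0007  0.03    0.0525]
70 -1.222 [-0.0008  0.0396  0.0568]
80 -1.396 [-0.0009  0.0497  0.0593]
85 -1.484 [-0.0009  0.0549  0.0599]
```

View pics/wrist2.png

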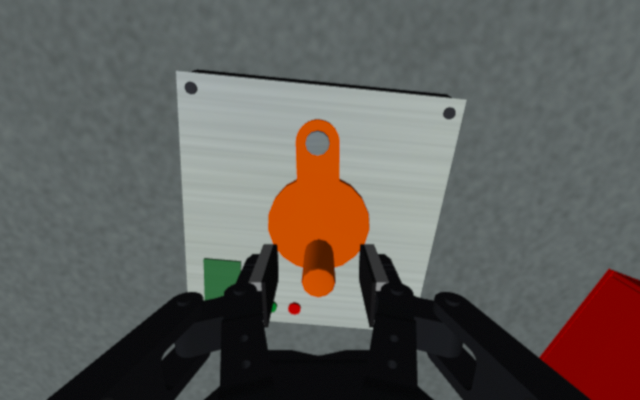

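The knob top is at (318,280), between the pads at columns 265 and 372. The pin is at (317,143), so I can start the swing.

```bash
python3 -m pendant '[[0,0,0.011,-0.175,0,0,0.65],[0,0.003,0.0215,-0.35,0,0,0.65],[0,0.008,0.031,-0.525,0,0,0.65],[0,0.014,0.0395,-0.7,0,0,0.65],[0,0.021,0.0465,-0.873,0,0,0.65],[0,0.03,0.0525,-1.047,0,0,0.65],[0,0.04,0.057,-1.222,0,0,0.65],[0,0.05,0.0595,-1.4,0,0,0.65]]' && python3 - <<'E'
from h import *
from go import rel
from bench import ctrl
c=ctrl.camera("wrist");cv2.imwrite("pics/wrist3.png",c["frame"][:,:,::-1]);pickle.dump(c,open("pics/wrist3.pkl","wb"))
p=np.array([.5878,-.2573]);r=np.array([-.0518,-.0304]);print(ctrl.observe()["joints"])
for th in(80,85,88):
    t=np.radians(th);q=p+np.array([[np.cos(t),-np.sin(t)],[np.sin(t),np.cos(t)]])@r;print(th,round(-t,3),rel(q,.095).round(4))
E
```

```text
time_s: 3.92
position: [0.6105, -0.3144, 0.0973]
ee_rot: [-0.272, 1.558, 0.276]
force: [-0.7, 0.3, -0.3]
gripper_width: 0.0295
[-4.73773929e-01  7.07879199e-01  3.42673135e-01  1.20932854e+00
 -7.91121982e-04  7.43583944e-01]
80 -1.396 [ 0.0023  0.0015 -0.0028]
85 -1.484 [0.0023 0.0017 0.0024]
88 -1.536 [0.0023 0.0021 0.0055]
```

View pics/wrist3.png

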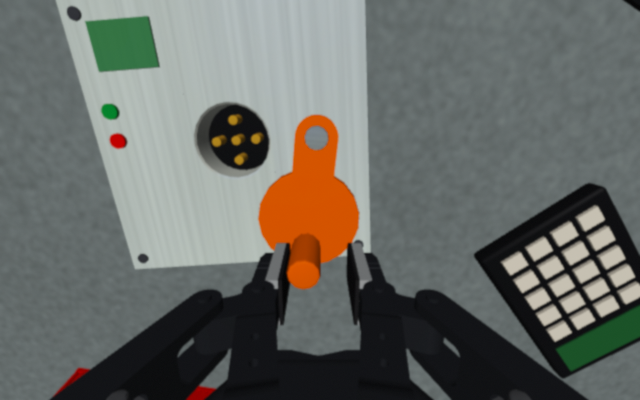

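The cover has swung and the socket at (233,139) is wholly visible. The knob is at (305,275), next to the trailing left pad. I'll ease off, open, and rise.

```bash
python3 -m pendant '[[0,0,-0.003,0,0,0,0.5],[0,0,-0.003,0,0,0,0.5],[0,0,-0.003,0,0,0,0.5],[-0.03,0,-0.003,0,0,0,0.5],[-0.07,0,-0.003,0,0,0,0.5],[-0.11,0,-0.003,0,0,0,0.5],[-0.13,0,-0.003,0,0,0,0.5],[-0.13,0,-0.003,0,0,0,0.5]]' && python3 - <<'E'
from h import *
from bench import ctrl
c=ctrl.camera("wrist");s=ctrl.camera("scene")
cv2.imwrite("pics/wrist4.png",c["frame"][:,:,::-1])
cv2.imwrite("pics/scene4.png",s["frame"][:,:,::-1])
pickle.dump(c,open("pics/wrist4.pkl","wb"))
h=cv2.cvtColor(s["frame"],cv2.COLOR_RGB2HSV);m=cv2.inRange(h,(0,170,120),(4,255,255))|cv2.inRange(h,(172,170,120),(180,255,255))
N,L,st,ce=cv2.connectedComponentsWithStats(m);print("tin",[ce[i] for i in range(1,N) if st[i][4]>150 and abs(ce[i][0]-285)<12])
h0=load("scene")["frame"].astype(int);b=np.s_[180:240,345:420];print("blue diff",np.abs(h0[b]-s["frame"][b]).max(), np.abs(h0[b]-s["frame"][b]).mean())
print(ctrl.observe()["force"])
E
```

```text
time_s: 4.97
position: [0.6104, -0.3158, 0.2298]
ee_rot: [-0.278, 1.553, 0.276]
force: [-0.1, 0.3, 0.2]
gripper_width: 0.0426
tin [array([283.13783784, 221.07027027])]
blue diff 23 4.055185185185185
[ 0.1993154   0.91619571 -0.31388826]
```

View pics/wrist4.png

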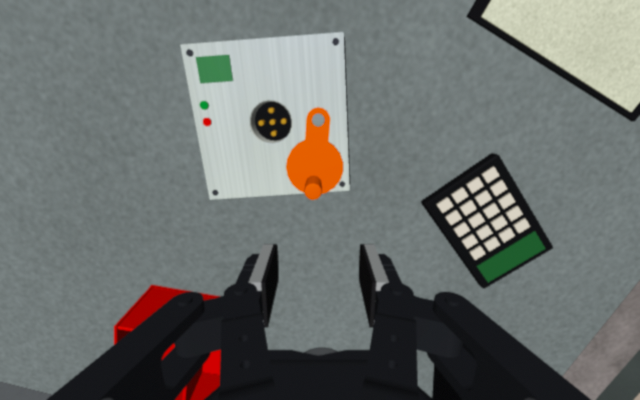

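View pics/scene4.png

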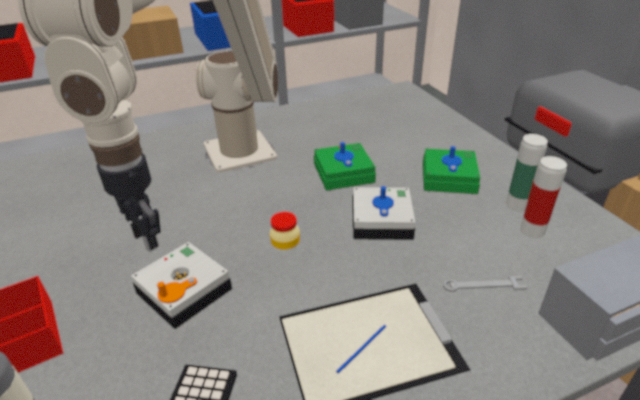

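The socket at (271,121) is uncovered, with the pin at (318,120) and the knob top at (313,189). The gripper is clear. The tin and the blue cover haven't moved. Next I'll measure the angle from the socket direction.

```bash
python3 - <<'E'
from h import *
c=load("wrist",4)
p=plane(c,(318,120),.07);k=plane(c,(313,190),.1);s=plane(c,(271,121),.06)
a=lambda v:np.arctan2(v[1],v[0]);q=(a(k-p)-a(s-p))%(2*np.pi);print("angle",q,np.linalg.norm((k-p)[:2]),np.linalg.norm((s-p)[:2]))
from bench import ctrl
if 1.2<q<1.7: print(ctrl.finish_job())
E
```

```text
angle 1.4615565006185385 0.05825194014070509 0.04471356985206941
the job is handed in; nothing more can be done
None
```

I swung the orange cover open with its knob held loosely between the half-open jaws, then let go, lifted clear and handed the job in at about 5 s of the 29 s allowed.

- **Orange cover:** the last wrist image puts it at about 1.46 rad from shut (1.1 needed). The whole socket is visible.
- **Grease tin:** its cap is within 0.1 pixel of where it started in the scene view.
- **Blue cover:** it looks unchanged, with only noise-level differences from the first image.
- **Robot:** when I handed in, it touched nothing, with the tool about 13 cm above where it swung the knob. Force readings, taken only at the end of each move, stayed around 1 N.

No check failed. The one disagreement was that the scene and side cameras differed by 5–9 mm on positions, so I relied on the wrist camera from close up. I judged the cover to be at rest from that one image and did not measure its speed.

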